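# Open the air purifier's damper and press its knob back on

### The arm

A 6-joint arm with a two-finger parallel gripper is mounted at the origin on the work surface; the furniture and walls round the work are solid. World frame = base frame: x ahead of the robot, y to its left, z up, the work surface at z = 0. Lengths are in m, angles in rad, forces in N, time in s.
With the tool pointing down it reaches from about 0.4 to 0.825 m from the base axis. Payload 7 kg.
Tool frame: the origin (TCP) lies midway between the tips of the shut fingers; the grasp point (between the pads) lies arm.hold_point_z behind it (arm.hold_point_z is the distance from the TCP to the grasp point, in m); z points along the fingers, y is the line along which they close (so a half turn about z gives the same grasp; the last joint's range is limited). The gripper opens to 88 mm and grips with 3 to 60 N. Pads are 19 mm wide; open, the fingers measure 130 mm over their backs; the gripper's body (78 mm by 193 mm) begins 47 mm behind the grasp point.
Start: joints at [-0.998, 0.359, 0.012, 0, -1.224, -0.288], TCP at [0.19, -0.648, 0.187] pointing down, gripper open.
Joint ranges: [-3.07, 3.07], [-1.43, 2.12], [-1.02, 1.25], [-3.03, 1.67], [-3.05, -0], [-3.03, 3.03]. Speed limits (rad/s): [2.39, 2.39, 3.01, 3.14, 3.14, 3.14].

### API

Orientations are given as [roll, pitch, yaw] about the fixed x, y, z axes, in that order (R = Rz(yaw) Ry(pitch) Rx(roll)).
In Python, from station import arm gives the robot as it stands.
- The arm moves only by the shell command python3 -m crank 'ROWS' [OPENING] [FORCE]. ROWS is JSON, a list that holds one entry, the list of rows, each a list of 4 numbers: the shift along the tool's x, y, z in units of 25 mm (1.0 is 25 mm), then the turn about the tool's z in units of 5 degrees (1.0 is 5 degrees). A call has 1 to 12 rows; each row is the pose to reach, as a shift and turn from the pose commanded when the call began, along the tool's axes at that moment; what a row does not reach only later rows make up. A row lasts 1/8 s, in which the tool goes at most 62.5 mm and 10.7 degrees, less where a joint would pass 70% of its speed; a pose out of reach is approached as far as the arm can. A call with a gripper value outside its range is refused whole. OPENING is the closure, from 0 (fully open) to 1 (shut), set as the call begins (- or left out, the last holds). The fingers move at their own pace and stop on an object; FORCE is the grip in N (left out, the last holds). Time passes only in rows, so rows that repeat a pose let the fingers close. It gives the time, the measured TCP pose, the force, the opening and the grip force at its end, in the units of the state.
- arm.get_state(): the state, without advancing time (a new reading comes with each control period).
- arm.grab_frame(name): name is "scene" or "top" or "wrist"; returns (picture, depth): 384x512x3 uint8, red, green, blue; 384x512 float32, m along the optical axis (not along the pixel's ray), 0 where there is no reading.
- arm.get_calibration(name): a dict with "mtx" (3x3 intrinsics, pixels), "R" (3x3) and "t" (3): a world point X has camera coordinates R X + t; the wrist camera has in their place "mount" (4x4, takes a point from camera to tool coordinates, whose origin is the TCP and whose axes are the flange's). Camera axes: x right, y down, z forward; pixel columns grow to the right and rows downward; lengths in m; the calibration is good to about 2 mm. A picture is of the moment at which its call begins: read the wrist's pose just before it. get_calibration takes no time and is no camera call.
- arm.job_done(): hands the job in; it is judged then, once.
Trained networks look in the newest picture that a camera, given by its name, has taken for a name from the list of things; names that differ only in an ending like _2 or _b are one class to them, and where a whole thing is asked for, a point or a joint stands for the part that bears it (a point fixed in the world has none). Each returns a list of dicts, best first, with "score" (0 to 1); they miss things now and then, are a little off and sometimes report something else, mostly with a low value. They report only what shows in the picture. A call takes as long as a camera call. They do not tell look-alikes from the thing itself.
- arm.recognise(thing, camera): "extent" ([left, top, width, height] in pixels, round what is visible of it).
- arm.trace(thing, camera): "mask" (384x512 bool, what is visible of it) and "extent" ([left, top, width, height] in pixels, round what is visible of it).
The state is a dict: "t": time; "q": joint angles; "qd": joint speeds; "joint_efforts": joint torques, N m; "eef_pos": TCP position; "ee_rot": TCP orientation; "force": force on the tool from outside, world axes, zero at the start; "moment": the same for the moment, N m; "width": finger opening in m; "gripper_force": force on a finger pad.
Only numpy, scipy, OpenCV 4.12 (cv2) and the standard library are available. Lean on these libraries where they do the work, as an engineer would, in place of code of your own. Each camera call takes 0.05 s, during which the arm holds its last target. There are 200 camera calls.

### The job

Get the desktop air purifier ready to start: turn its orange damper lever a quarter turn anticlockwise, from where it lies across the bare shaft to its open stop. Then pick up the loose black knob, turn it so that the flat in its bore matches the flat of the D-shaped brass shaft, push it fully home onto the shaft and press it down against the shaft's spring to the bottom. Finish while still holding the knob pressed down, and leave the stapler, glue stick and eraser where they are.

Things in the scene. Friction and masses are not known exactly. Their poses are not given: they have to be found in the camera images.
- knob_center (a point): Loose black bar knob standing on the desk, bore downward: 48 mm long (its x), 34 mm wide (y), 40 mm high, two flat parallel long sides over its full height, rounded ends, about 45 g. This point: its centre, on the bore's axis, 20 mm above the underside; z up. Fully home, it is 20 mm above shaft_seat with x axes alike; the fit has about 1 mm play, so turn it right within 0.1 rad.
- knob_pointer (a point): The knob's pointer end: point on its +x end, 23 mm from knob_center, same height; a white line on the top and down this end marks it. The D-shaped bore in the underside is 20 mm deep, 11 mm in radius, with its flat 5.5 mm from the axis on this side.
- damper (a joint): Angle of the damper lever on its upright hinge, rad: 0 = closed (lever across the purifier above the shaft, towards its -y side), 1.571 = open stop (lever towards the purifier's +x, rear side). Grows anticlockwise seen from above. It turns against slight friction (about 1 N at the tab) and stays where it is left.
- damper_hinge (a point): Point on the lever's hinge axis, at the height of damper_tab. The hinge is 90 mm from the shaft's axis. Its axes turn with the lever: the arm runs along its own -y. The hub is 15 mm in radius and 12 mm high, its top 11 mm below this point.
- damper_tab (a point): Centre of the upright tab at the end of the orange lever, 112 mm from the hinge axis: 14 mm thick across the lever (its x), 26 mm along it (its y), 42 mm high (21 mm above and below this point), to be pinched from above across its thickness. The arm to the hinge is 11 mm wide and lies 13 to 21 mm below this point.
- shaft_seat (a point): Point on the axis of the brass D-shaft at the 32 mm collar on which the knob's underside rests when home; 18 mm above the purifier's top. The shaft stands 18 mm up from here and cannot turn: 20 mm diameter, flat 4.5 mm from the axis on this point's +x side (purifier's rear), last 5 mm tapered to 70 %. The closed lever's arm passes 20 to 28 mm above this point, right over the shaft.
- purifier: White air purifier, a box fixed to the desk: 200 mm along its x (front to rear, front towards the robot), 240 mm along y, top 60 mm above the desk. Origin under its centre. Shaft axis at x -60, y -65 mm, lever hinge at x -60, y +25 mm.
- shaft (a joint): How far the shaft and its collar are pressed down, m: 0 = up, 0.006 = bottom stop. Sprung: 3 N to start, 9 N at the bottom; it rises when let go. shaft_seat moves down with it.
- stapler_center (a point): Loose grey stapler, 130 x 34 x 48 mm, at its centre, 24 mm up; leave it alone.
- glue_stick_center (a point): Loose standing blue and white glue stick, 24 mm diameter, 92 mm high, at its centre; leave it alone.
- eraser_center (a point): Loose eraser in a blue sleeve, 21 x 52 x 12 mm, at its centre; leave it alone.
Things that resemble listed ones, but are neither listed nor needed, are in the scene too. Of the things shaped like the part that bears knob_center, the black one is meant.

How it is judged:
By the outcome, as a careful person would: the job done as asked, in the order asked, and still so for the second after the job is handed in, while the arm keeps its last pose, push and grip.
It also fails if it takes over 64 s, if anything falls off the work surface, if the arm or the gripper's body presses on something with over 40 N, if the wrist force passes 120 N, or if a joint passes its speed limit or range.

## Working session

There is one attempt and no reset: what is moved stays moved. The work goes in short steps, Python scripts to look and compute and a shell command to move; the robot and the scene stay as the last step left them, time stands still between calls to the robot, and variables do not carry over. Pictures are saved under pics/ and viewed, at most 10 in all, crops included, and the job is handed in when it is done.

```bash
ls; mkdir -p pics; cat > h.py <<'E'
import numpy as np, cv2
from station import arm
from scipy.spatial.transform import Rotation as Ro
def save(n,p): cv2.imwrite('pics/'+n+'.png',cv2.cvtColor(p,cv2.COLOR_RGB2BGR))
def tool():
    s=arm.get_state(); return Ro.from_euler('xyz',s['ee_rot']).as_matrix(),np.array(s['eef_pos']),s
def cloud(name):
    R,p,s=tool(); pic,d=arm.grab_frame(name); c=arm.get_calibration(name); K=np.array(c['mtx'])
    v,u=np.mgrid[:384,:512]; P=np.stack([(u-K[0,2])*d/K[0,0],(v-K[1,2])*d/K[1,1],d],-1)
    if 'mount' in c:
        M=np.array(c['mount']); P=P@M[:3,:3].T+M[:3,3]; W=P@R.T+p
    else: W=(P-np.array(c['t']))@np.array(c['R'])
    W[d==0]=np.nan
    return pic,d,W
E
python3 - <<'E'
from h import *
s=arm.get_state(); print(s, arm.hold_point_z)
ims=[]
for n in ('scene','top'):
    pic,d,W=cloud(n); save(n+'0',pic); np.save(n+'.npy',W)
    for t in ('knob_center','damper_tab','purifier','shaft_seat','damper'):
        for r in arm.trace(t,n)[:3]:
            m=r['mask']; print(n,t,round(r['score'],2),np.round(r['extent']),np.round(np.nanmedian(W[m],0),3),np.round(np.nanpercentile(W[m],[2,98],axis=0),3).tolist())
E
```

```text
pics
{'t': 0.0, 'q': array([-9.97906541e-01,  3.59427276e-01,  1.10790099e-02, -3.39660935e-04,
       -1.22412008e+00, -2.88087407e-01]), 'qd': array([-0.00171821, -0.00037699,  0.00054611, -0.00041728, -0.00054246,
        0.0008439 ]), 'joint_efforts': array([ 1.24765243e-04, -5.82720459e+01,  2.93067491e+01,  6.99736297e+00,
        6.94264789e-03, -1.13018880e-04]), 'eef_pos': array([ 0.18945489, -0.64729176,  0.1860073 ]), 'ee_rot': array([ 3.13989881e+00, -1.68954350e-04, -2.85690581e+00]), 'force': array([ 0.10944711,  0.12012268, -0.28432394]), 'moment': array([0.01579351, 0.00830679, 0.01010668]), 'gripper_force': 0.0, 'width': 0.08758144744476183} 0.0188
scene knob_center 0.69 [226. 203.  14.  16.] [0.534 0.086 0.036] [[0.518, 0.07, 0.005], [0.558, 0.101, 0.042]]
scene knob_center 0.66 [191. 239.  11.  21.] [0.459 0.258 0.036] [[0.446, 0.242, 0.002], [0.489, 0.273, 0.043]]
scene knob_center 0.55 [216. 226.  15.  18.] [0.466 0.16  0.035] [[0.453, 0.139, 0.003], [0.489, 0.179, 0.043]]
scene damper_tab 0.66 [284. 149.  26.  32.] [ 0.531 -0.162  0.106] [[0.493, -0.219, 0.095],
[... 662 characters left out ...]
34, 0.01], [0.493, 0.267, 0.043]]
top knob_center 0.75 [182. 197.  23.  18.] [0.474 0.15  0.039] [[0.456, 0.13, -0.001], [0.496, 0.176, 0.043]]
top knob_center 0.68 [179. 159.  19.  22.] [0.563 0.161 0.039] [[0.548, 0.141, 0.0], [0.584, 0.183, 0.043]]
top damper_tab 0.61 [296. 160.  58.  37.] [ 0.527 -0.151  0.107] [[0.496, -0.226, 0.059], [0.563, -0.101, 0.141]]
top purifier 0.64 [250. 122. 106.  95.] [ 0.563 -0.122  0.06 ] [[0.464, -0.241, 0.025], [0.672, -0.006, 0.108]]
top shaft_seat 0.52 [329. 178.  13.  13.] [ 0.523 -0.199  0.078] [[0.51, -0.218, 0.059], [0.539, -0.185, 0.097]]
top damper 0.63 [295. 165.  57.  32.] [ 0.525 -0.148  0.107] [[0.496, -0.221, 0.102], [0.559, -0.101, 0.141]]
```

```bash
python3 - <<'E'
import cv2,numpy as np
a=cv2.imread('pics/top0.png')[90:290,110:370]
cv2.imwrite('pics/a.png',cv2.resize(a,None,fx=3,fy=3,interpolation=2)[:600,:800])
E
```

```text
(no output)
```

View pics/a.png

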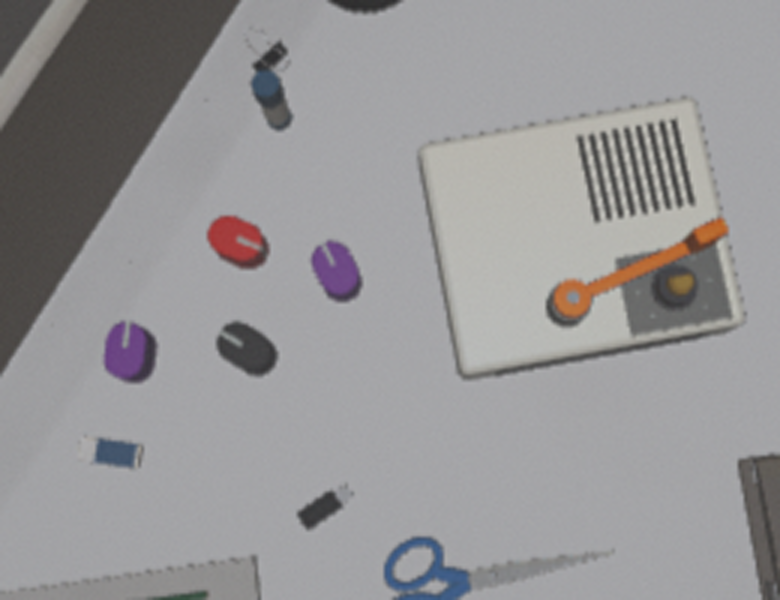

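The top view shows the black knob at crop (246,348), i.e. pixel (192,206), with its pointer to the upper left. The purifier is yawed about +0.17 rad, its hub is at crop (570,298), the tab at (710,232) and the shaft at (677,285). Next I compute the geometry.

```bash
cat >> h.py <<'E'
def analyse(pic,W):
    hsv=cv2.cvtColor(pic,cv2.COLOR_RGB2HSV); z=W[...,2]
    near=(W[...,0]>.4)&(W[...,0]<.75)&(W[...,1]<.05)&(W[...,1]>-.3)
    org=near&(hsv[...,0]<18)&(hsv[...,1]>150)&(hsv[...,2]>90)
    return hsv,near,org
def rect(P):
    (c,wh,a)=cv2.minAreaRect((P[:,:2]*1000).astype(np.float32)); return np.round(c,1),np.round(wh,1),round(a,2)
E
python3 - <<'E'
from h import *
W=np.load('top.npy'); pic=cv2.cvtColor(cv2.imread('pics/top0.png'),cv2.COLOR_BGR2RGB)
hsv,near,org=analyse(pic,W); z=W[...,2]
top=near&(abs(z-.06)<.004)
top=cv2.morphologyEx(top.astype(np.uint8),cv2.MORPH_OPEN,np.ones((3,3)))>0
print('purifier',rect(W[top]),top.sum())
o=W[org]; print('org',len(o),np.histogram(o[:,2],np.arange(.06,.16,.01)))
tab=o[o[:,2]>.125]; print('tab',tab.mean(0),rect(tab),len(tab))
hub=o[(o[:,2]<.115)]; print('arm',rect(hub),hub[:,2].mean())
v,u=np.nonzero(org&(z<.115)); 
s=W[...,2]; m=near&(hsv[...,0]>15)&(hsv[...,0]<30)&(hsv[...,1]>100)&~org
print('brass',m.sum(),np.nanmedian(W[m],0))
k=np.zeros_like(org);k[190:225,178:210]=1; k&=(z>.034)
K=W[k]; print('knob',K.mean(0),rect(K)); w=k&(hsv[...,2]>120); print(w.sum(),W[w].mean(0),hsv[k][:,2].tolist()[:5])
E
```

```text
purifier (array([ 571.2, -125.2]), array([196.3, 236.9]), 11.1) 6339
org 269 (array([  0,   0,   0,   0, 205,   7,   0,  38,  19]), array([0.06, 0.07, 0.08, 0.09, 0.1 , 0.11, 0.12, 0.13, 0.14, 0.15]))
tab [ 0.55416642 -0.21208581  0.13927326] (array([ 554.5, -212.4]), array([12.1, 23.9]), 27.46) 57
arm (array([ 522.5, -152.2]), array([ 26. , 112.4]), 19.67) 0.10642663008405637
brass 40 [ 0.52272184 -0.19971811  0.09496482]
knob [0.47560572 0.152387   0.039748  ] (array([476., 153.]), array([46. , 33.5]), 58.98)
11 [0.4830479  0.16432197 0.03999667] [84, 70, 67, 67, 73]
```

```bash
cat >> h.py <<'E'
def go(x,y,z,yaw):
    "units from present pose to TCP target with tool yaw in deg"
    R,p,s=tool(); d=R.T@(np.array([x,y,z])-p)/.025
    dy=(np.rad2deg(s['ee_rot'][2])-yaw+180)%360-180
    print('rows',np.round(d,2),'turn',round(dy/5,2),'t',s['t'],'q6',round(s['q'][5],2))
E
python3 -m crank '[[[-18.9,12.6,-1,16],[-18.9,12.6,-1,16],[-18.9,12.6,-1,16],[-18.9,12.6,-1,16],[-18.9,12.6,-1,16],[-18.9,12.6,-1,16],[-18.9,12.6,-1,16],[-18.9,12.6,-1,16],[-18.9,12.6,-1,16],[-18.9,12.6,-1,16],[-18.9,12.6,-1,16],[-18.9,12.6,-1,16]]]' 0.2
python3 - <<'E'
from h import *
go(.554,-.212,.21,116)
pic,d,W=cloud('wrist'); save('w1',pic); hsv,near,org=analyse(pic,W); o=W[org]
tab=o[(o[:,2]>.134)]; print('tab',len(tab),np.median(tab,0) if len(tab) else 0,rect(tab) if len(tab) else 0)
print(np.histogram(o[:,2],np.arange(.06,.16,.01)))
E
```

```text
t: 2.1
eef_pos: [0.5544, -0.2127, 0.2119]
ee_rot: [-3.141, -0.0, 2.031]
force: [0.8, -0.9, 0.4]
width: 0.0701
gripper_force: 0.0
rows [ 0.03 -0.    0.08] turn 0.07 t 2.1 q6 -2.64
tab 297 [ 0.55377189 -0.2122918   0.13883671] (array([ 554.4, -212.9]), array([12. , 24.9]), 26.08)
(array([  13,    5,    0,   11, 1395,   23,   28,  290,   19]), array([0.06, 0.07, 0.08, 0.09, 0.1 , 0.11, 0.12, 0.13, 0.14, 0.15]))
```

View pics/w1.png

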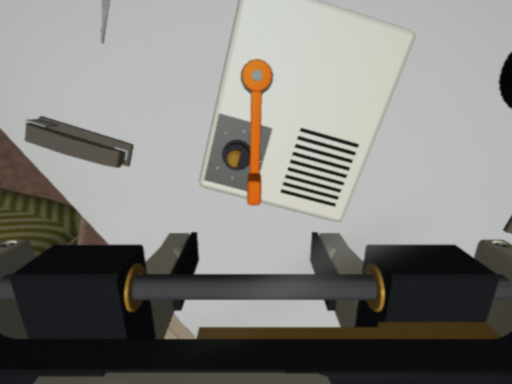

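The wrist view shows the tab at (254,190) directly below the gripper, the hub at (257,75) and the shaft at (236,155). I descend and pinch the tab.

```bash
python3 -m crank '[[[0,0,2,0],[0,0,4.2,0],[0,0,4.2,0],[0,0,4.2,0]]]' && python3 -m crank '[[[0,0,0,0],[0,0,0,0],[0,0,0,0],[0,0,0,0],[0,0,0,0],[0,0,0,0]]]' 1 15
python3 - <<'E'
from h import *
R,p,s=tool(); print(s['q'])
h=np.array([.506,-.112]); a0=np.arctan2(p[0]-h[0],-(p[1]-h[1])); r=np.hypot(*(p[:2]-h)); print(np.rad2deg(a0),r)
for da in range(7,85,7):
    a=a0+np.deg2rad(da); t=np.array([*(h+.112*np.array([np.sin(a),-np.cos(a)])),p[2]]); print(da,np.round(R.T@(t-p)/.025,2),round(-da/5,1))
E
```

```text
t: 2.65
eef_pos: [0.5556, -0.2138, 0.1091]
ee_rot: [3.14, 0.002, 2.03]
force: [1.2, -0.4, 0.9]
width: 0.07
gripper_force: 0.0
t: 3.4
eef_pos: [0.5546, -0.2127, 0.1069]
ee_rot: [-3.141, -0.0, 2.03]
force: [0.6, 0.6, -0.2]
width: 0.0158
gripper_force: 0.0
[-3.74161383e-02  2.90319564e-01 -2.80985752e-01  1.93016292e-06
 -9.99665811e-01 -2.64476924e+00]
25.74147610393235 0.11178729017790531
7 [ 0.02  0.55 -0.  ] -1.4
14 [ 0.11  1.09 -0.  ] -2.8
21 [ 0.27  1.61 -0.  ] -4.2
28 [ 0.49  2.11 -0.  ] -5.6
35 [ 0.78  2.58 -0.  ] -7.0
42 [ 1.11  3.01 -0.  ] -8.4
49 [ 1.5  3.4 -0. ] -9.8
56 [ 1.93  3.73 -0.  ] -11.2
63 [ 2.4   4.02 -0.  ] -12.6
70 [ 2.9   4.24 -0.  ] -14.0
77 [ 3.42  4.4  -0.  ] -15.4
84 [ 3.96  4.5  -0.  ] -16.8
```

```bash
python3 -m crank '[[[0,0,0,0],[0,0,0,0],[0,0,0,0]]]' 1 15 && python3 -m crank '[[[0.02,0.55,0,-1.4],[0.11,1.09,0,-2.8],[0.27,1.61,0,-4.2],[0.49,2.11,0,-5.6],[0.78,2.58,0,-7],[1.11,3.01,0,-8.4],[1.5,3.4,0,-9.8],[1.93,3.73,0,-11.2],[2.4,4.02,0,-12.6],[2.9,4.24,0,-14],[3.3,4.37,0,-15.1],[3.3,4.37,0,-15.1]]]'
```

```text
t: 3.78
eef_pos: [0.5546, -0.2127, 0.107]
ee_rot: [-3.142, -0.0, 2.03]
force: [-0.1, 0.3, -0.5]
width: 0.0006
gripper_force: 0.0
t: 5.28
eef_pos: [0.6159, -0.0898, 0.107]
ee_rot: [3.142, 0.0, -2.935]
force: [0.5, 0.1, 0.3]
width: 0.0003
gripper_force: 0.0
```

```bash
python3 - <<'E'
from h import *
pic,d,W=cloud('top'); save('t2',cv2.resize(pic[90:270,220:400],None,fx=3,fy=3)); hsv,near,org=analyse(pic,W); o=W[org]
tab=o[o[:,2]>.125]; print('tab',len(tab),tab.mean(0),rect(tab))
E
```

```text
tab 56 [ 0.55403837 -0.21231876  0.13947211] (array([ 554.2, -213.2]), array([11.5, 24.2]), 27.16)
```

View pics/t2.png

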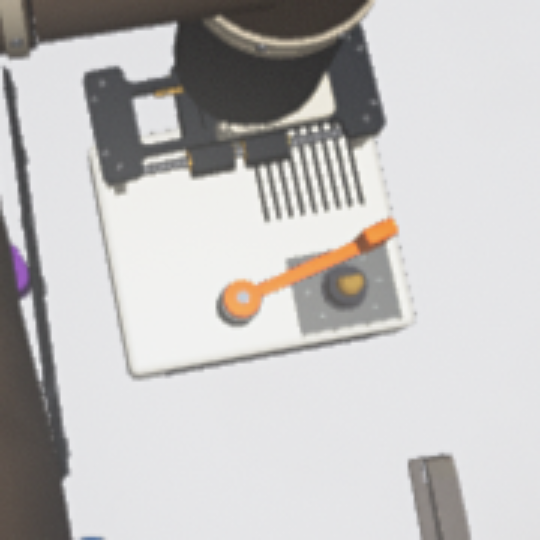

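The lever is unmoved: its tab still sits at crop (378,235), and the gripper closed on nothing. I check where the fingertips really are against the reported TCP.

```bash
python3 - <<'E'
from h import *
pic,d,W=cloud('wrist'); save('w2',pic)
c=arm.get_calibration('wrist'); M=np.array(c['mount']); K=np.array(c['mtx']); print(np.round(M,3).tolist(),np.round(K,1).tolist())
Mi=np.linalg.inv(M)
for z in (-.1,-.0188,0,.07):
    q=Mi@[0,0,z,1]; print(z,np.round(q[:3],3),np.round((K@q[:3])[:2]/q[2],1))
for v in range(190,330,12): print(v,np.round(d[v,[200,256,300]],3),np.round(W[v,256],3))
pic,d,W=cloud('top'); 
for v in range(120,156,4): print(v,[np.round(W[v,u],3).tolist() for u in (285,295,301,307)])
E
```

```text
[[0.0, -0.95, -0.312, 0.085], [1.0, 0.0, -0.0, 0.0], [0.001, -0.312, 0.95, -0.197], [0.0, 0.0, 0.0, 1.0]] [[283.4, 0.0, 254.0], [0.0, 283.4, 195.5], [0.0, 0.0, 1.0]]
-0.1 [-0.     0.051  0.119] [253.5 316.8]
-0.0188 [-0.     0.025  0.196] [253.8 232.3]
0 [-0.     0.02   0.214] [253.8 221.4]
0.07 [-0.    -0.002  0.28 ] [253.9 193.2]
190 [0.256 0.256 0.257] [ 0.606 -0.09   0.059]
202 [0.259 0.259 0.26 ] [ 0.617 -0.088  0.06 ]
214 [0.263 0.264 0.263] [ 0.629 -0.086  0.059]
226 [0.266 0.267 0.267] [ 0.64  -0.083  0.06 ]
238 [0.27  0.166 0.271] [ 0.606 -0.091  0.154]
250 [0.094 0.153 0.094] [ 0.606 -0.091  0.168]
262 [0.088 0.142 0.087] [ 0.607 -0.091  0.18 ]
274 [0.079 0.093 0.08 ] [ 0.585 -0.096  0.224]
286 [0.081 0.088 0.08 ] [ 0.586 -0.096  0.229]
298 [0.082 0.089 0.082] [ 0.59  -0.095  0.229]
310 [0.084 0.136 0.084] [ 0.625 -0.087  0.192]
322 [0.085 0.376 0.085] [ 0.803 -0.049 -0.001]
120 [[0.586, -0.056, 0.358], [0.575, -0.07, 0.388], [0.572, -0.079, 0.398], [0.571, -0.088, 0.401]]
124 [[0.585, -0.058, 0.339], [0.576, -0.072, 0.368], [0.572, -0.081, 0.379], [0.572, -0.091, 0.38]]
128 [[0.613, -0.066, 0.234], [0.574, -0.074, 0.35], [0.571, -0.084, 0.36], [0.571, -0.094, 0.361]]
132 [[0.604, -0.066, 0.237], [0.59, -0.082, 0.28], [0.579, -0.089, 0.313], [0.58, -0.1, 0.312]]
136 [[0.589, -0.064, 0.257], [0.589, -0.084, 0.259], [0.592, -0.097, 0.247], [0.596, -0.111, 0.235]]
140 [[0.587, -0.066, 0.236], [0.588, -0.086, 0.235], [0.589, -0.099, 0.231], [0.588, -0.111, 0.235]]
144 [[0.579, -0.066, 0.233], [0.579, -0.086, 0.236], [0.63, -0.12, 0.06], [0.582, -0.112, 0.225]]
148 [[0.572, -0.066, 0.229], [0.62, -0.105, 0.061], [0.62, -0.12, 0.06], [0.62, -0.135, 0.06]]
152 [[0.61, -0.08, 0.059], [0.609, -0.105, 0.063], [0.609, -0.12, 0.061], [0.61, -0.135, 0.061]]
```

View pics/w2.png

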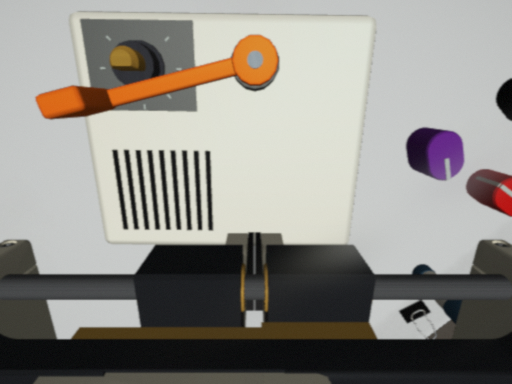

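```bash
python3 - <<'E'
from h import *
pic,d,W=cloud('wrist')
for v in range(228,246,2): print(v,np.round(d[v,[244,248,252,256,260,264]],3),np.round(W[v,[248,256]],3).tolist())
go(.5544,-.2127,.14,116)
E
```

```text
228 [0.268 0.268 0.268 0.267 0.267 0.269] [[0.644, -0.091, 0.059], [0.642, -0.083, 0.06]]
230 [0.268 0.268 0.268 0.268 0.268 0.268] [[0.646, -0.09, 0.06], [0.645, -0.083, 0.059]]
232 [0.269 0.269 0.173 0.172 0.173 0.27 ] [[0.648, -0.09, 0.059], [0.606, -0.091, 0.147]]
234 [0.167 0.271 0.17  0.171 0.17  0.167] [[0.651, -0.089, 0.058], [0.606, -0.091, 0.149]]
236 [0.165 0.167 0.169 0.168 0.169 0.165] [[0.607, -0.096, 0.152], [0.606, -0.091, 0.152]]
238 [0.162 0.167 0.166 0.166 0.166 0.161] [[0.608, -0.096, 0.153], [0.606, -0.091, 0.154]]
240 [0.159 0.163 0.163 0.164 0.164 0.161] [[0.607, -0.096, 0.157], [0.606, -0.091, 0.156]]
242 [0.158 0.162 0.161 0.16  0.161 0.158] [[0.608, -0.096, 0.158], [0.606, -0.091, 0.16]]
244 [0.155 0.159 0.159 0.158 0.158 0.156] [[0.607, -0.096, 0.161], [0.606, -0.091, 0.162]]
rows [ 3.4  -4.28 -1.32] turn 15.14 t 5.475 q6 -1.53
```

The wrist camera puts the fingertips at z≈0.147 where the TCP reads 0.107, so the real tips sit 40 mm short of the reported TCP (laterally they agree). From here on I command 40 mm lower, and retry.

```bash
python3 -m crank '[[[3.4,-4.3,-1.3,15.1],[3.4,-4.3,-1.3,15.1],[3.4,-4.3,-1.3,15.1],[3.4,-4.3,-1.3,15.1],[3.4,-4.3,-1.3,15.1],[3.4,-4.3,-1.3,15.1],[3.4,-4.3,-1.3,15.1],[3.4,-4.3,-1.3,15.1],[3.4,-4.3,-1.3,15.1],[3.4,-4.3,-1.3,15.1]]]' 0.3 && python3 -m crank '[[[0,0,1,0],[0,0,2,0],[0,0,2.9,0],[0,0,2.9,0],[0,0,2.9,0]]]' && python3 -m crank '[[[0,0,0,0],[0,0,0,0],[0,0,0,0],[0,0,0,0],[0,0,0,0],[0,0,0,0],[0,0,0,0]]]' 1 15
```

```text
t: 6.72
eef_pos: [0.5547, -0.2131, 0.1395]
ee_rot: [-3.142, 0.0, 2.032]
force: [-0.1, -0.5, 0.2]
width: 0.0616
gripper_force: 0.0
t: 7.35
eef_pos: [0.5554, -0.2132, 0.0678]
ee_rot: [3.141, 0.001, 2.031]
force: [0.3, 0.0, 0.7]
width: 0.0617
gripper_force: 0.0
t: 8.22
eef_pos: [0.555, -0.2129, 0.067]
ee_rot: [3.141, 0.0, 2.03]
force: [1.7, 0.4, -0.5]
width: 0.0143
gripper_force: 14.9
```

Now the tab is gripped (14.3 mm, 14.9 N). I sweep the arc.

```bash
python3 -m crank '[[[0.02,0.55,0,-1.4],[0.11,1.09,0,-2.8],[0.27,1.61,0,-4.2],[0.49,2.11,0,-5.6],[0.78,2.58,0,-7],[1.11,3.01,0,-8.4],[1.5,3.4,0,-9.8],[1.93,3.73,0,-11.2],[2.4,4.02,0,-12.6],[2.9,4.24,0,-14],[3.27,4.36,0,-15],[3.27,4.36,0,-15]]]'
python3 - <<'E'
from h import *
s=arm.get_state(); print(s['force'],s['moment'],s['gripper_force'])
E
```

```text
t: 9.72
eef_pos: [0.6166, -0.0911, 0.067]
ee_rot: [-3.141, 0.001, -2.943]
force: [2.5, 0.1, -0.4]
width: 0.0139
gripper_force: 15.0
[ 2.4995786   0.11815643 -0.38732718] [ 0.18989593 -0.62511028 -0.05683032] 14.954144954681396
```

```bash
python3 -m crank '[[[0,0.1,0,-0.3],[0,0.1,0,-0.3],[0,0.1,0,-0.3]]]'; python3 -m crank '[[[0,0.1,0,-0.3],[0,0.1,0,-0.3],[0,0.1,0,-0.3]]]'
```

```text
t: 10.1
eef_pos: [0.6165, -0.0909, 0.0671]
ee_rot: [-3.14, 0.001, -2.919]
force: [4.3, -9.1, -2.6]
width: 0.014
gripper_force: 15.1
t: 10.48
eef_pos: [0.6162, -0.0907, 0.0672]
ee_rot: [-3.137, 0.0, -2.893]
force: [8.1, -19.9, -5.5]
width: 0.0147
gripper_force: 14.9
```

```bash
python3 -m crank '[[[0,-0.15,0,0],[0,-0.15,0,0],[0,-0.15,0,0],[0,-0.15,0,0],[0,-0.15,-2,0],[0,-0.15,-4,0],[0,-0.15,-6,0],[0,-0.15,-6,0]]]' 0.25
python3 - <<'E'
from h import *
pic,d,W=cloud('wrist'); hsv,near,org=analyse(pic,W); o=W[org]
print(np.histogram(o[:,2],np.arange(.06,.16,.01))[0]); tab=o[o[:,2]>.134]; print('tab',tab.mean(0),rect(tab)); save('w3',pic)
go(.4758,.1527,.12,-121)
pic,d,W=cloud('top'); hsv,near,org=analyse(pic,W)
z=W[...,2]; k=np.zeros_like(org);k[190:225,178:210]=1; k&=(z>.034); print(k.sum(),rect(W[k]) if k.sum() else 0)
top=near&(abs(z-.06)<.004); top=cv2.morphologyEx(top.astype(np.uint8),cv2.MORPH_OPEN,np.ones((3,3)))>0
E
```

```text
t: 11.48
eef_pos: [0.6186, -0.0898, 0.2222]
ee_rot: [-3.14, 0.008, -2.891]
force: [-0.2, -0.2, -1.0]
width: 0.0656
gripper_force: 0.0
[   0    0    0   10 1282   19   22  277   10]
tab [ 0.61561095 -0.0911009   0.13868253] (array([616.2, -90.8]), array([24.1, 12.3]), 12.44)
rows [ 3.09 10.79  3.95] turn -8.93 t 11.525 q6 -1.49
1114 (array([383.3,  36.5]), array([24.8, 19.9]), 5.99)
```

View pics/w3.png

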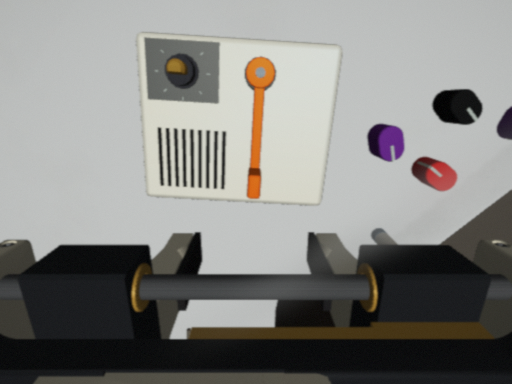

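The lever (hub (260,72), tab (254,185)) now lies parallel to the purifier's side, at its open stop. Next I go above the black knob.

```bash
python3 -m crank '[[[3.1,10.8,2.2,-8.9],[3.1,10.8,2.2,-8.9],[3.1,10.8,2.2,-8.9],[3.1,10.8,2.2,-8.9],[3.1,10.8,2.2,-8.9],[3.1,10.8,2.2,-8.9],[3.1,10.8,2.2,-8.9],[3.1,10.8,2.2,-8.9]]]' 0.25
python3 - <<'E'
from h import *
pic,d,W=cloud('wrist'); hsv=cv2.cvtColor(pic,cv2.COLOR_RGB2HSV); save('w4',pic)
z=W[...,2]; k=(abs(z-.039)<.007)&(np.hypot(W[...,0]-.4758,W[...,1]-.1527)<.035)
print(k.sum(),W[k].mean(0),rect(W[k])); w=k&(hsv[...,2]>110); print(w.sum(),W[w].mean(0))
P=W[k][:,:2]; u,s,vt=np.linalg.svd(P-P.mean(0),full_matrices=False); print(np.rad2deg(np.arctan2(vt[0,1],vt[0,0])))
go(.4758,.1527,-.033,-121)
E
```

```text
t: 12.58
eef_pos: [0.4744, 0.1516, 0.1616]
ee_rot: [3.141, -0.001, -2.116]
force: [0.6, 0.2, -0.6]
width: 0.0655
gripper_force: 0.0
991 [0.47436215 0.15219276 0.03900708] (array([475.3, 153.1]), array([48.3, 32.9]), 59.48)
107 [0.47728275 0.16483407 0.0392423 ]
59.60816876612933
rows [-0.07 -0.02  7.79] turn -0.05 t 12.625 q6 -1.25
```

View pics/w4.png

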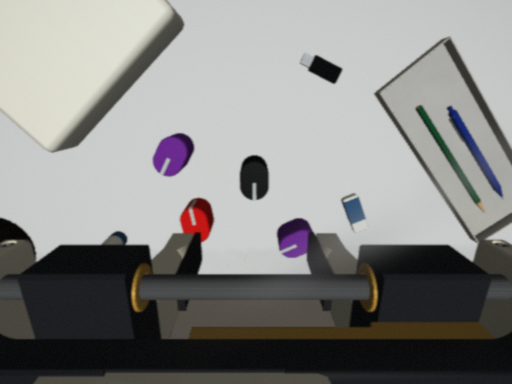

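The knob sits at (255,178), directly below the gripper, with its pointer towards the image bottom (tool −x). I descend and grip.

```bash
python3 -m crank '[[[-0.05,0,2,0],[-0.05,0,4,0],[-0.05,0,6,0],[-0.05,0,7,0],[-0.05,0,7.7,0],[-0.05,0,7.7,0],[-0.05,0,7.7,0]]]' && python3 -m crank '[[[0,0,0,0],[0,0,0,0],[0,0,0,0],[0,0,0,0],[0,0,0,0],[0,0,0,0]]]' 1 50
```

```text
t: 13.5
eef_pos: [0.4755, 0.1533, -0.03]
ee_rot: [-3.141, 0.001, -2.116]
force: [0.4, -0.1, 1.0]
width: 0.0656
gripper_force: 0.0
t: 14.25
eef_pos: [0.475, 0.1535, -0.0303]
ee_rot: [-3.141, 0.0, -2.115]
force: [-1.8, 0.4, 5.4]
width: 0.0337
gripper_force: 50.0
```

```bash
python3 -m crank '[[[0,0,-1,0],[0,0,-3,0],[0,0,-5,0],[0,0,-7,0],[0,0,-7,0],[0,0,-7,0]]]'
python3 - <<'E'
from h import *
pic,d,W=cloud('top'); hsv,near,org=analyse(pic,W); o=W[org]; print('tab',rect(o[o[:,2]>.125]))
z=W[...,2]; top=near&(abs(z-.06)<.004); top=cv2.morphologyEx(top.astype(np.uint8),cv2.MORPH_OPEN,np.ones((3,3)))>0; print(rect(W[top]),top.sum())
s=near&(z>.072)&(z<.1)&~org&(np.hypot(W[...,0]-.525,W[...,1]+.2)<.03); print('shaft',s.sum(),W[s].mean(0),rect(W[s]))
go(.525,-.2005,.145,-168.6)
E
```

```text
t: 15.0
eef_pos: [0.4744, 0.1532, 0.1439]
ee_rot: [3.141, -0.0, -2.115]
force: [0.3, 0.7, -0.8]
width: 0.0339
gripper_force: 50.0
tab (array([617.4, -90.3]), array([23. , 10.9]), 9.36)
(array([ 570.8, -125.2]), array([197.3, 236.6]), 11.08) 6355
shaft 135 [ 0.52378    -0.19874524  0.08310392] (array([ 524.4, -200.3]), array([31.1, 29. ]), 88.51)
rows [11.04 -9.07 -0.06] turn 9.48 t 15.05 q6 -1.25
```

```bash
python3 -m crank '[[[11,-9.1,0,9.5],[11,-9.1,0,9.5],[11,-9.1,0,9.5],[11,-9.1,0,9.5],[11,-9.1,0,9.5],[11,-9.1,0,9.5],[11,-9.1,0,9.5],[11,-9.1,0,9.5],[11,-9.1,0,9.5]]]'
python3 - <<'E'
from h import *
pic,d,W=cloud('wrist'); save('w5',cv2.resize(pic,(768,576))); hsv,near,org=analyse(pic,W); z=W[...,2]
r=np.hypot(W[...,0]-.525,W[...,1]+.2)
s=near&(z>.09)&(z<.1)&(r<.025); print('shaft top',s.sum(),W[s].mean(0) if s.any() else 0,rect(W[s]) if s.any() else 0)
c=near&(abs(z-.078)<.004)&(r<.03); print('collar',c.sum(),rect(W[c]) if c.any() else 0)
if s.any(): np.save('shaft.npy',W[s])
t=near&(abs(z-.06)<.004); print(rect(W[t]))
k=(z>.16)&(r<.04); print('knob pts',k.sum())
go(.525,-.2005,.145,-168.6)
E
```

```text
t: 16.18
eef_pos: [0.5268, -0.1987, 0.1439]
ee_rot: [3.141, -0.001, -2.943]
force: [-0.2, 0.3, -0.7]
width: 0.0336
gripper_force: 50.0
shaft top 266 [ 0.52127255 -0.20064505  0.09396471] (array([ 521.2, -200.5]), array([13.5, 18.8]), 9.6)
collar 461 (array([ 523.6, -200.7]), array([30.1, 30.3]), 12.09)
(array([ 570. , -124.9]), array([195.9, 236.4]), 11.26)
knob pts 29139
rows [ 0.09 -0.06 -0.03] turn 0.0 t 16.225 q6 -1.36
```

View pics/w5.png

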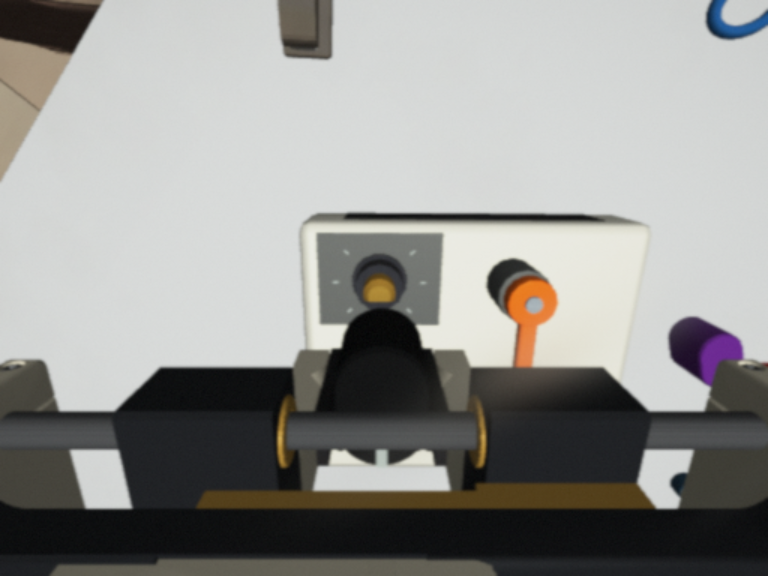

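The wrist view shows the knob, pointer towards the rear, above the D-shaft, with the shaft's flat on the rear side. The shaft's axis is at about (0.524, −0.2004). I correct, hover just above it, and check.

```bash
python3 -m crank '[[[0.13,-0.05,1,0],[0.13,-0.05,2,0],[0.13,-0.05,2.7,0],[0.13,-0.05,2.7,0],[0.13,-0.05,2.7,0],[0.13,-0.05,2.7,0]]]'
python3 - <<'E'
from h import *
go(.524,-.2004,.067,-168.7)
E
```

```text
t: 16.98
eef_pos: [0.5249, -0.2014, 0.078]
ee_rot: [-3.141, 0.002, -2.944]
force: [0.1, 0.1, -1.2]
width: 0.0336
gripper_force: 50.0
rows [0.03 0.04 0.44] turn 0.01 t 16.975 q6 -1.35
```

```bash
python3 -m crank '[[[0.03,0.04,0.3,0],[0.03,0.04,0.5,0],[0.03,0.04,0.7,0],[0.03,0.04,0.7,0]]]' - 60; python3 -m crank '[[[0,0,0.15,0],[0,0,0.3,0],[0,0,0.4,0],[0,0,0.4,0]]]'
```

```text
t: 17.48
eef_pos: [0.5237, -0.2006, 0.0591]
ee_rot: [-3.142, 0.0, -2.944]
force: [2.8, -0.6, -1.8]
width: 0.0337
gripper_force: 60.0
t: 17.98
eef_pos: [0.5238, -0.2006, 0.0493]
ee_rot: [-3.141, 0.001, -2.944]
force: [5.0, -0.8, -3.8]
width: 0.0334
gripper_force: 60.0
```

```bash
python3 -m crank '[[[-0.03,0,0.1,0],[-0.03,0,0.15,0],[-0.03,0,0.15,0]]]'; python3 -m crank '[[[0,0,0.1,0],[0,0,0.15,0],[0,0,0.15,0]]]';python3 - <<'E'
from h import *
s=arm.get_state(); print(s['force'],s['moment'],s['eef_pos'])
pic,d,W=cloud('wrist'); save('w6',pic)
E
```

```text
t: 18.35
eef_pos: [0.5237, -0.2006, 0.0458]
ee_rot: [3.142, -0.0, -2.944]
force: [0.2, 0.5, 4.6]
width: 0.0337
gripper_force: 60.0
t: 18.73
eef_pos: [0.5238, -0.2006, 0.0423]
ee_rot: [-3.141, -0.0, -2.944]
force: [-0.0, 0.6, 7.0]
width: 0.0335
gripper_force: 60.0
[-0.03122132  0.58563762  7.0417605 ] [ 0.44867336  0.3401983  -0.0403324 ] [ 0.52377906 -0.20061112  0.04233094]
```

View pics/w6.png

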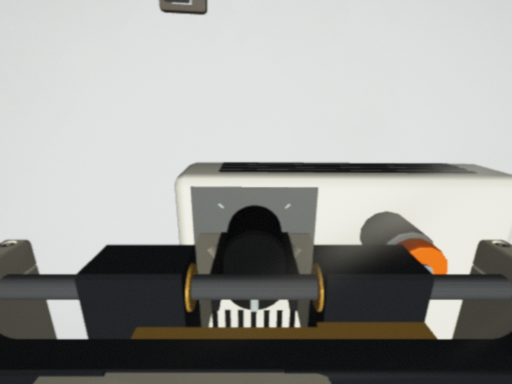

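The knob is seated and centred on the shaft at (255,250), and the force climbs along the spring's slope (4.6, then 7 N). I press on to the bottom stop.

```bash
python3 -m crank '[[[0,0,0.08,0],[0,0,0.08,0],[0,0,0.08,0]]]'; python3 -m crank '[[[0,0,0.1,0],[0,0,0.1,0],[0,0,0.1,0]]]'; python3 -m crank '[[[0,0,0.1,0],[0,0,0.1,0],[0,0,0.1,0]]]'
```

```text
t: 19.15
eef_pos: [0.5238, -0.2007, 0.0416]
ee_rot: [-3.141, 0.0, -2.944]
force: [-4.3, 3.6, 17.2]
width: 0.0337
gripper_force: 60.0
t: 19.52
eef_pos: [0.524, -0.2007, 0.0414]
ee_rot: [-3.14, 0.001, -2.943]
force: [-12.0, 7.4, 39.4]
width: 0.0337
gripper_force: 60.0
t: 19.9
eef_pos: [0.5241, -0.2007, 0.0411]
ee_rot: [-3.14, 0.002, -2.942]
force: [-19.8, 12.7, 59.3]
width: 0.0336
gripper_force: 60.0
```

```bash
python3 -m crank '[[[0,0,-0.16,0],[0,0,-0.16,0],[0,0,-0.16,0],[0,0,-0.16,0]]]'; python3 - <<'E'
from h import *
pic,d,W=cloud('top'); hsv,near,org=analyse(pic,W); o=W[org]; t=o[o[:,2]>.125]; print('tab',len(t),rect(t) if len(t) else 0)
s=arm.get_state(); print(s['force'],s['eef_pos'],s['gripper_force'],s['t'])
E
```

```text
t: 20.4
eef_pos: [0.5239, -0.2007, 0.0415]
ee_rot: [-3.141, 0.001, -2.943]
force: [-7.2, 6.4, 26.7]
width: 0.0337
gripper_force: 60.0
tab 9 (array([477.8, -75.6]), array([  5.4, 122.9]), 64.02)
[-7.92132489  5.47415905 25.80847297] [ 0.52394362 -0.20066136  0.0415216 ] 60.00824332237244 20.45
```

```bash
python3 - <<'E'
from h import *
pic,d,W=cloud('scene'); hsv,near,org=analyse(pic,W); o=W[org]; t=o[o[:,2]>.12]; print('tab',len(t),t.mean(0) if len(t) else 0, np.round(np.nanmean(o,0),3), len(o))
W0=np.load('scene.npy')
for n in ('stapler_center','glue_stick_center','eraser_center'):
    for r in arm.trace(n,'scene')[:1]: m=r['mask']; print(n,round(r['score'],2),np.round(np.nanmedian(W[m],0),3),np.round(np.nanmedian(W0[m],0),3))
print(arm.get_state()['force'])
E
```

```text
tab 0 0 [nan nan nan] 0
eraser_center 0.64 [0.385 0.273 0.01 ] [0.385 0.274 0.01 ]
[-7.74271747  5.89548973 25.67627203]<stdin>:2: RuntimeWarning: Mean of empty slice
```

```bash
python3 -c "
from station import arm
print(arm.job_done())"
```

```text
the job is handed in; nothing more can be done
None
```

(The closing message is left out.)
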